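# Press the end caps into tube legs at the bench stop

### The job

Each short square tube has a plastic cap standing proud at both ends: hold the tube, push it end-on against the white face of the blue bench stop until that cap is fully home, then turn the tube end for end and press the other cap home the same way, never pressing the caps with the fingers. Lay each finished tube flat in front of the screw jar whose lid has the colour of its caps, on the robot's side of the jar and centred on it, pointing straight away from the robot at the jar, with about 12 cm from the tube's middle to the jar's middle. Leave the jars standing where they are and do not knock the pliers or the roll of masking tape about.

Things in the scene. Friction and masses are not known exactly. Their poses are not given: they have to be found in the camera images.
- stop: fixed blue steel bench stop: an upright bent bracket, 120 mm wide and 85 mm high, on a bolted foot that lies wholly behind the face; the vertical white press face is 80 mm wide and reaches from 6 to 72 mm above the worktop, bare worktop in front of it. Origin on the worktop under the middle of the white face; its own x axis is horizontal, square to the face, pointing INTO the stop (the way a tube is pushed), z up
- tube_red_mid (a point): centre of the loose square steel tube with red end caps (may be absent); the tube is 40 x 40 mm, 120 mm long without caps, 0.25 to 0.55 kg; the point is half-way along and half-way up (20 mm over the worktop when it lies). x along the tube, end a at +x, end b at -x. The tube is the same whichever way round it lies
- cap_red_a (a joint): how far the red cap at the +x end of tube_red has been pressed in, m: 0.015 is fully home, smaller is proud by the rest (starts at 0 to 0.004). It slides stiffly (about 8 N), stays where it is left and does not spring back. The cap has a 38 x 38 mm, 4 mm thick flange; its outer face is 79 mm from the tube's centre at 0 and 64 mm when home, the flange then lying on the tube's end
- cap_red_b (a joint): how far the red cap at the -x end of tube_red has been pressed in, m: 0.015 is fully home, smaller is proud by the rest (starts at 0 to 0.004). It slides stiffly (about 8 N), stays where it is left and does not spring back. The cap has a 38 x 38 mm, 4 mm thick flange; its outer face is 79 mm from the tube's centre at 0 and 64 mm when home, the flange then lying on the tube's end
- tube_red: the same tube_red (origin at the middle of its underside, axes as point tube_red_mid)
- tube_yellow_mid (a point): centre of the loose square steel tube with yellow end caps (may be absent); the tube is 40 x 40 mm, 120 mm long without caps, 0.25 to 0.55 kg; the point is half-way along and half-way up (20 mm over the worktop when it lies). x along the tube, end a at +x, end b at -x. The tube is the same whichever way round it lies
- cap_yellow_a (a joint): how far the yellow cap at the +x end of tube_yellow has been pressed in, m: 0.015 is fully home, smaller is proud by the rest (starts at 0 to 0.004). It slides stiffly (about 8 N), stays where it is left and does not spring back. The cap has a 38 x 38 mm, 4 mm thick flange; its outer face is 79 mm from the tube's centre at 0 and 64 mm when home, the flange then lying on the tube's end
- cap_yellow_b (a joint): how far the yellow cap at the -x end of tube_yellow has been pressed in, m: 0.015 is fully home, smaller is proud by the rest (starts at 0 to 0.004). It slides stiffly (about 8 N), stays where it is left and does not spring back. The cap has a 38 x 38 mm, 4 mm thick flange; its outer face is 79 mm from the tube's centre at 0 and 64 mm when home, the flange then lying on the tube's end
- tube_yellow: the same tube_yellow (origin at the middle of its underside, axes as point tube_yellow_mid)
- tube_green_mid (a point): centre of the loose square steel tube with green end caps (may be absent); the tube is 40 x 40 mm, 120 mm long without caps, 0.25 to 0.55 kg; the point is half-way along and half-way up (20 mm over the worktop when it lies). x along the tube, end a at +x, end b at -x. The tube is the same whichever way round it lies
- cap_green_a (a joint): how far the green cap at the +x end of tube_green has been pressed in, m: 0.015 is fully home, smaller is proud by the rest (starts at 0 to 0.004). It slides stiffly (about 8 N), stays where it is left and does not spring back. The cap has a 38 x 38 mm, 4 mm thick flange; its outer face is 79 mm from the tube's centre at 0 and 64 mm when home, the flange then lying on the tube's end
- cap_green_b (a joint): how far the green cap at the -x end of tube_green has been pressed in, m: 0.015 is fully home, smaller is proud by the rest (starts at 0 to 0.004). It slides stiffly (about 8 N), stays where it is left and does not spring back. The cap has a 38 x 38 mm, 4 mm thick flange; its outer face is 79 mm from the tube's centre at 0 and 64 mm when home, the flange then lying on the tube's end
- tube_green: the same tube_green (origin at the middle of its underside, axes as point tube_green_mid)
- jar_red: glass jar of screws with a red lid, 70 mm across, 104 mm high, 0.6 kg, standing loose; origin at the centre of its underside; x points away from the robot (along the world's x), so a tube in front of it lies at negative x
- jar_yellow: glass jar of screws with a yellow lid, 66 mm across, 88 mm high, 0.6 kg, standing loose; origin at the centre of its underside; x points away from the robot (along the world's x), so a tube in front of it lies at negative x
- jar_green: glass jar of screws with a green lid, 60 mm across, 74 mm high, 0.6 kg, standing loose; origin at the centre of its underside; x points away from the robot (along the world's x), so a tube in front of it lies at negative x
- pliers: red-handled pliers lying by, 50 x 176 x 15 mm, to be left alone; origin at the middle of its underside
- masking: roll of masking tape lying by, 100 mm across, 24 mm high, to be left alone; origin at the centre of its underside
Things that resemble listed ones, but are neither listed nor needed, are in the scene too. What is shaped like the jar_green but orange or turquoise is not meant.

How it is judged:
By the outcome, as a careful person would: the job done as asked, in the order asked, and still so for the second after the job is handed in, with the robot touching nothing.
Of tube_red, tube_yellow, tube_green only 2 to 3 are there at a start; the rules pass over those that are not, and their reading is None.
At some moment in a run one of tube_red, tube_yellow, tube_green may be knocked a few centimetres aside while the robot is not near it.
Once in a run the grip may slacken for a moment while it holds something.
It also fails if it takes over 210 s, if anything falls off the work surface, if the arm or the gripper's body presses on something with over 40 N, if the wrist force passes 120 N, or if a joint passes its speed limit or range.

### The arm

A 6-joint arm with a two-finger parallel gripper is mounted at the origin on a cart in front of the work surface, level with it; the furniture and walls round the work are solid. World frame = base frame: x ahead of the robot, y to its left, z up, the work surface at z = 0. Lengths are in m, angles in rad, forces in N, time in s.
With the tool pointing down it reaches from about 0.35 to 0.925 m from the base axis. Payload 6.4 kg.
Tool frame: the origin (TCP) lies at the very end of the fingers, on their centre line; the grasp point (between the pads) lies 19 mm behind it; z points along the fingers, y is the line along which they close (so a half turn about z gives the same grasp; the last joint's range is limited). The gripper opens to 85 mm and grips with 20 to 120 N. Pads are 22 mm wide; open, the fingers measure 114 mm over their backs; the gripper's body (76 mm by 85 mm) begins 54 mm behind the grasp point. The pads swing forward as they close: fully open they stand 13 mm farther back than shut.
Start: joints at [1.064, 0.245, 1.558, -0, 1.339, -0.174], TCP at [0.212, 0.614, 0.231] pointing down, gripper open.
Joint ranges: [-3.13, 3.13], [-1.02, 2.26], [0.13, 2.54], [-0.95, 4.09], [0.21, 2.88], [-2.74, 2.74]. Speed limits (rad/s): [2.57, 2.57, 3.14, 3.14, 3.14, 3.14].

### API

Orientations are given as a 3x3 rotation matrix whose columns are the frame's x, y, z axes.
In Python, from workcell import bot gives the robot as it stands.
- The arm moves only by the tool step_arm, never from a script. Its argument "steps" is a list of rows, each an object with "travel": the shift along the world's x, y, z in cm, a list of three; "twist": the turn about the world's z in degrees; "fingers": the closure in counts, from 0 (fully open) to 255 (shut). A call has 1 to 12 rows; each row shifts and turns the commanded pose from where the row before left it; what a row does not reach is not made up. A row lasts 1/8 s, in which the tool goes at most 62.5 mm and 10.7 degrees, less where a joint would pass 70% of its speed; a pose out of reach is approached as far as the arm can. A call with a gripper value outside its range is refused whole. The fingers move at their own pace and stop on an object; "newtons" is the grip in N (left out, the last holds). Time passes only in rows, so rows that do not move let the fingers close. It gives the time, the measured TCP pose, the force, the opening and the grip force at its end, in the units of the state.
- bot.sense(): the state, without advancing time (a new reading comes with each control period).
- bot.read_camera(name): name is "scene" or "top" or "wrist"; returns a dict with "pixels" (420x560x3 uint8, red, green, blue), "vertical_fov" (degrees; the focal length in pixels is half the picture's height over the tangent of half this angle, whatever the lens; pixels are square), "cx", "cy" (the principal point, pixels), "dist" ([k1, k2, p1, p2, k3] as OpenCV has them; the pictures are not rectified), "world_to_cam" (4x4, takes a point from world to camera coordinates). Camera axes: x right, y up, looking along -z (the intrinsics and any distortion apply to the point x, -y, -z); pixel columns grow to the right and rows downward; lengths in m; the calibration is good to about 2 mm. A picture is of the moment at which its call begins. There is no depth.
- bot.hand_in(): hands the job in; it is judged then, once.
The state is a dict: "time_s": time; "joint_positions": joint angles; "qd": joint speeds; "effort": joint torques, N m; "eef_pos": TCP position; "tool_rot": TCP orientation; "force": force on the tool from outside, world axes, zero at the start; "wrist_torque": the same for the moment, N m; "grip_width": finger opening in m; "gripper_force": force on a finger pad.
Only numpy, scipy, OpenCV 4.12 (cv2) and the standard library are available. Lean on these libraries where they do the work, as an engineer would, in place of code of your own. Each camera call takes 0.05 s, during which the arm holds its last target. There are 200 camera calls.

## Working session

There is one attempt and no reset: what is moved stays moved. The work goes in short steps, Python scripts to look and compute and a tool call to move; the robot and the scene stay as the last step left them, time stands still between calls to the robot, and variables do not carry over. Pictures are saved under pics/ and viewed, at most 16 in all, crops included, and the job is handed in when it is done.

Besides the shell and the picture viewer there is one more tool, called after "Emit:" as a command line: name --argument value ..., lists and objects as JSON in quotes. step_arm: Moves the arm, as the interface text tells. Its arguments: {"type":"object","properties":{"steps":{"type":"array","items":{"type":"object","properties":{"travel":{"type":"array","items":{"type":"number"}},"twist":{"type":"number"},"fingers":{"type":"number"}}}},"newtons":{"type":"number"}},"required":["steps"]}

```bash
mkdir -p pics; ls
cat > h.py <<'E'
import cv2, numpy as np
from workcell import bot
def look(name, fn=None):
    c=bot.read_camera(name); im=np.ascontiguousarray(c["pixels"][:,:,::-1])
    if fn: cv2.imwrite("pics/"+fn+".png",im)
    c["im"]=im; f=210/np.tan(np.radians(c["vertical_fov"])/2)
    c["K"]=np.array([[f,0,c["cx"]],[0,f,c["cy"]],[0,0,1.]]); c["d"]=np.array(c["dist"],float); c["M"]=np.array(c["world_to_cam"])
    return c
def ray(c,px):
    p=cv2.undistortPoints(np.array(px,float).reshape(-1,1,2),c["K"],c["d"]).reshape(-1,2)
    d=np.c_[p[:,0],-p[:,1],-np.ones(len(p))]; R=c["M"][:3,:3]; o=-R.T@c["M"][:3,3]
    return o,d@R
def onz(c,px,z):
    o,d=ray(c,px); return o+d*((z-o[2])/d[:,2])[:,None]
def proj(c,P):
    p=np.atleast_2d(P)@c["M"][:3,:3].T+c["M"][:3,3]; p=p*[1,-1,-1]
    return cv2.projectPoints(p,np.zeros(3),np.zeros(3),c["K"],c["d"])[0].reshape(-1,2)
E
python3 - <<'E'
from h import *
for n in("top","scene","wrist"):
    c=look(n,n+"0"); print(n,np.linalg.inv(c["M"])[:3].round(3).tolist(),c["vertical_fov"],c["dist"])
s=bot.sense(); print(s)
E
```

```text
pics
top [[-0.025, 0.995, -0.094, 0.444], [-0.999, -0.028, -0.024, -0.032], [-0.026, 0.093, 0.995, 1.419]] 49.14527639111973 [-0.06890729  0.          0.          0.          0.        ]
scene [[-0.443, 0.356, -0.823, -0.236], [-0.897, -0.163, 0.412, 0.384], [0.013, 0.92, 0.391, 0.443]] 57.207854189159704 [-0.09649188  0.          0.          0.          0.        ]
wrist [[0.328, -0.902, -0.279, 0.141], [0.945, 0.312, 0.1, 0.64], [-0.003, -0.297, 0.955, 0.374]] 63.10358255179079 [-0.07742487  0.          0.          0.          0.        ]
{'time_s': 0.15, 'joint_positions': array([ 1.06389196e+00,  2.45673585e-01,  1.55870879e+00,  1.67300214e-05,
        1.33874461e+00, -1.74091923e-01]), 'qd': array([ 0.00020418, -0.00217309, -0.00155185, -0.00090258, -0.00027459,
       -0.00044325]), 'effort': array([-1.72345866e-03, -4.29983318e+01, -3.26553512e+01, -2.76475412e-04,
        3.45884451e-03, -3.41148848e-05]), 'eef_pos': array([0.21213187, 0.61395921, 0.23043428]), 'tool_rot': array([[-9.45125881e-01,  3.26705513e-01, -7.59111756e-04],
       [ 3.26706273e-01,  9.45124983e-01, -1.33348864e-03],
       [ 2.81797395e-04, -1.50832120e-03, -9.99998823e-01]]), 'force': array([ 0.54731055, -0.11076648,  0.73665197]), 'wrist_torque': array([ 0.04935438, -0.02707186, -0.0167915 ]), 'gripper_force': 0.0, 'grip_width': 0.0854698230962787}
```

View pics/top0.png

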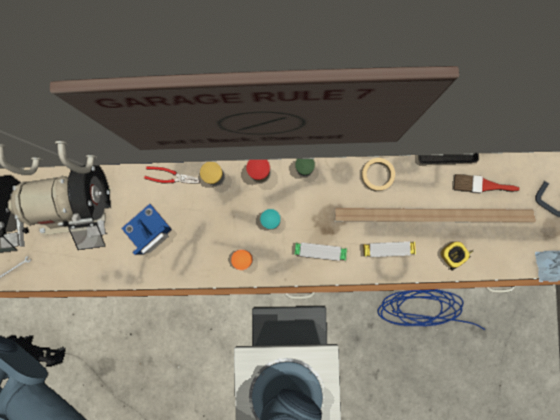

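View pics/scene0.png

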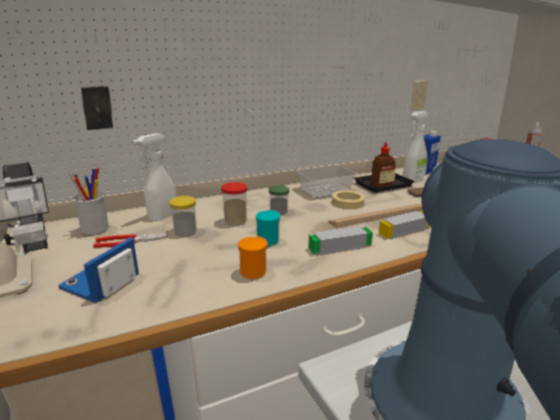

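Top view: the green-capped tube is at (320,252) and the yellow-capped one at (389,249). The stop is at (147,230) with its white face near (153,243). The jars are yellow (211,173), red (258,169) and dark green (305,166). Decoys are the turquoise (270,219) and orange (241,260) jars and a yellow tape measure (456,255). There is no red tube. Next I measure and take one enlarged crop.

```bash
cat >> h.py <<'E'
HUE={"green":(50,75,120,60),"yellow":(22,34,120,90)}
def blobs(c,lo,hi,s,v,amin=15):
    m=cv2.inRange(cv2.cvtColor(c["im"],cv2.COLOR_BGR2HSV),(lo,s,v),(hi,255,255))
    n,l,st,ce=cv2.connectedComponentsWithStats(m)
    return [(st[i,4],ce[i].round(1).tolist(),st[i,:4].tolist()) for i in range(1,n) if st[i,4]>=amin]
E
python3 - <<'E'
from h import *
c=look("top")
for k,(a) in dict(HUE,red=(0,6,120,60),dkgreen=(50,80,60,30),blue=(105,125,120,60)).items():
    for b in blobs(c,*a): print(k,b,onz(c,[b[1]],.02).round(3).tolist())
cv2.imwrite("pics/a.png",np.hstack([cv2.resize(c["im"][190:265,110:185],None,fx=5,fy=5,interpolation=2),cv2.resize(c["im"][215:290,345:420],None,fx=5,fy=5,interpolation=2)]))
cv2.imwrite("pics/a.png",np.vstack([cv2.resize(c["im"][145:270,110:240],(600,577))[:290],cv2.resize(c["im"][235:270,285:425],(600,150))]))
s=look("scene")
for k,a in dict(HUE,lid_r=(0,6,120,60),dkg=(50,80,60,30)).items():
    for b in blobs(s,*a): print("S",k,b)
E
```

```text
green (np.int32(32), [297.1, 248.3], [296, 244, 4, 10]) [[0.446, -0.041, 0.02]]
green (np.int32(36), [343.0, 253.8], [341, 249, 5, 10]) [[0.426, -0.179, 0.02]]
yellow (np.int32(294), [210.7, 172.6], [200, 162, 22, 22]) [[0.687, 0.22, 0.02]]
yellow (np.int32(46), [412.5, 247.7], [411, 242, 4, 12]) [[0.438, -0.391, 0.02]]
yellow (np.int32(310), [454.9, 253.9], [443, 242, 27, 26]) [[0.416, -0.519, 0.02]]
yellow (np.int32(62), [366.3, 250.0], [364, 244, 6, 12]) [[0.435, -0.25, 0.02]]
red (np.int32(404), [257.7, 168.8], [246, 160, 24, 20]) [[0.694, 0.074, 0.02]]
red (np.int32(83), [161.4, 169.0], [146, 166, 30, 9]) [[0.703, 0.375, 0.02]]
red (np.int32(88), [159.7, 179.8], [144, 176, 31, 7]) [[0.669, 0.381, 0.02]]
red (np.int32(242), [497.2, 186.2], [483, 179, 36, 12]) [[0.619, -0.664, 0.02]]
red (np.int32(19), [46.5, 221.7], [40, 221, 13, 3]) [[0.547, 0.745, 0.02]]
dkgreen (np.int32(241), [304.5, 165.8], [296, 159, 18, 16]) [[0.699, -0.071, 0.02]]
dkgreen (np.int32(57), [297.0, 248.6], [295, 243, 6, 12]) [[0.445, -0.041, 0.02]]
dkgreen (np.int32(65), [343.1, 253.8], [340, 248, 7, 12]) [[0
[... 805 characters left out ...]
1])
S yellow (np.int32(283), [182.2, 202.0], [170, 196, 26, 13])
S yellow (np.int32(194), [385.5, 228.9], [379, 220, 14, 18])
S lid_r (np.int32(20), [528.8, 139.4], [527, 137, 5, 6])
S lid_r (np.int32(66), [384.9, 149.0], [381, 143, 9, 11])
S lid_r (np.int32(22), [96.8, 172.6], [96, 168, 3, 11])
S lid_r (np.int32(78), [80.2, 187.3], [74, 176, 15, 24])
S lid_r (np.int32(277), [233.7, 187.6], [221, 182, 27, 13])
S lid_r (np.int32(259), [109.7, 240.0], [93, 234, 43, 14])
S dkg (np.int32(132), [278.4, 189.9], [270, 186, 18, 9])
S dkg (np.int32(15), [278.0, 231.0], [278, 224, 1, 15])
S dkg (np.int32(98), [367.9, 235.5], [362, 227, 10, 18])
S dkg (np.int32(191), [314.2, 243.7], [309, 234, 12, 20])
```

View pics/a.png

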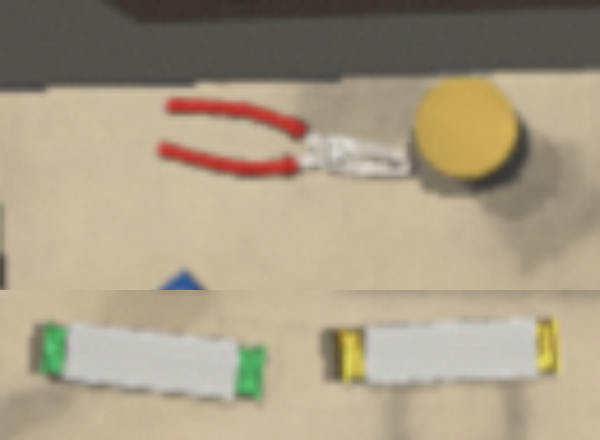

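Exactly two tubes are present, green and yellow. Both measure about 140 to 150 mm over the caps, which fits. Next the jars at lid height and the stop face from the scene view.

Run:
```python
from h import *
t=look("top"); s=look("scene")
def tri(a,b):
    o1,d1=ray(t,[a]);o2,d2=ray(s,[b]);d1=d1[0];d2=d2[0]
    k=np.linalg.lstsq(np.c_[d1,-d2],o2-o1,rcond=None)[0]; p=o1+k[0]*d1;q=o2+k[1]*d2
    return ((p+q)/2).round(4).tolist(),round(np.linalg.norm(p-q),4)
for n,a,b,h in(("yel",[210.7,172.6],[182.2,202],.088),("red",[257.7,168.8],[233.7,187.6],.104),("grn",[304.5,165.8],[278.4,189.9],.074)):
    print(n,onz(t,[a],h).round(3).tolist(),tri(a,b))
hs=cv2.cvtColor(s["im"],cv2.COLOR_BGR2HSV)
m=cv2.inRange(hs,(0,0,150),(180,40,255)); m[:235]=0;m[300:]=0;m[:,:85]=0;m[:,145:]=0
cn=max(cv2.findContours(m,0,2)[0],key=cv2.contourArea); q=cv2.approxPolyDP(cn,4,True).reshape(-1,2); print(q.tolist(),cv2.contourArea(cn))
for p in q: print(p,onz(s,[p],.006).round(3).tolist(),onz(s,[p],.072).round(3).tolist())
cv2.imwrite("pics/b.png",np.hstack([cv2.resize(s["im"][230:305,50:150],(400,300),interpolation=2),cv2.resize(t["im"][200:260,115:195],(400,300),interpolation=2)]))
```

```text
yel [[0.675, 0.208, 0.088]] ([0.6752, 0.2079, 0.0842], np.float64(0.0014))
red [[0.679, 0.067, 0.104]] ([0.6795, 0.0677, 0.1003], np.float64(0.0001))
grn [[0.689, -0.069, 0.074]] ([0.6899, -0.0694, 0.07], np.float64(0.0003))
[[130, 249], [98, 267]] 120.0
[130 249] [[0.626, 0.35, 0.006]] [[0.496, 0.355, 0.072]]
[ 98 267] [[0.57, 0.425, 0.006]] [[0.448, 0.419, 0.072]]
```

View pics/b.png

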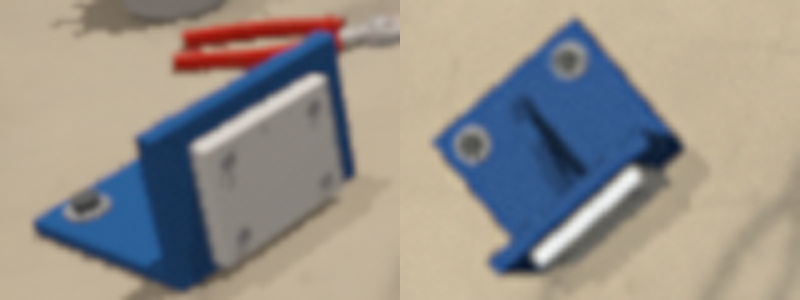

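Emit:
step_arm --steps '[{"travel": [2, -5, 0], "twist": 10}, {"travel": [2, -5, 0], "twist": 10}, {"travel": [2, -5, 0], "twist": 10}, {"travel": [2, -5, 0], "twist": 10}, {"travel": [2, -5, 0], "twist": 10}, {"travel": [2, -5, 0], "twist": 10}, {"travel": [1, -2, 0], "twist": 10}, {"travel": [0, 0, 0], "twist": 9}, {"travel": [0, 0, 0]}, {"travel": [0, 0, 0]}]'

```text
invalid input
```

The crop shows the white plate. In scene pixels its front face has top corners (100,269) and (132,250.5) and bottom corners (104,297) and (135,277.5). The top view shows it facing down and to the right, towards the robot.

Run:
```python
from h import *
s=look("scene")
T=onz(s,[[100,269],[132,250.5]],.072);B=onz(s,[[104.2,297],[135,277.5]],.006)
for P in(T,B):
    d=P[0]-P[1]; print(P.round(4).tolist(),P.mean(0).round(4),np.linalg.norm(d),np.degrees(np.arctan2(d[0],-d[1])))
```

```text
[[0.4391, 0.4155, 0.072], [0.4879, 0.3524, 0.072]] [0.4635 0.3839 0.072 ] 0.07974893420905868 -142.2587351977164
[[0.4468, 0.419, 0.006], [0.4938, 0.3551, 0.006]] [0.4703 0.3871 0.006 ] 0.07935915433115155 -143.64194299708197
```

Emit:
step_arm --steps '[{"travel": [2, -5, 0], "twist": 10, "fingers": 0}, {"travel": [2, -5, 0], "twist": 10, "fingers": 0}, {"travel": [2, -5, 0], "twist": 10, "fingers": 0}, {"travel": [2, -5, 0], "twist": 10, "fingers": 0}, {"travel": [2, -5, 0], "twist": 10, "fingers": 0}, {"travel": [2, -5, 0], "twist": 10, "fingers": 0}, {"travel": [1, -2, 0], "twist": 10, "fingers": 0}, {"travel": [0, 0, 0], "twist": 9, "fingers": 0}, {"travel": [0, 0, 0], "twist": 0, "fingers": 0}, {"travel": [0, 0, 0], "twist": 0, "fingers": 0}]' --newtons 80

```text
time_s: 1.65
eef_pos: [0.3409, 0.2985, 0.2314]
tool_rot: [[-0.514, -0.858, 0.0], [-0.858, 0.514, 0.0], [-0.0, -0.0, -1.0]]
force: [0.4, 0.8, -0.5]
grip_width: 0.0858
gripper_force: 0.0
```

Face width comes out at 80 mm, which fits; the push direction is about 37° and the middle is near (0.467,0.386). I'll check it with the wrist camera.

Run:
```python
from h import *
c=look("wrist"); 
P=[[.4391,.4155,.072],[.4879,.3524,.072],[.4938,.3551,.006],[.4468,.419,.006]]
p=proj(c,P); print(p.round(1).tolist())
cv2.imwrite("pics/w1.png",c["im"])
```

```text
[[254.1, 332.9], [181.4, 308.7], [192.9, 282.2], [253.6, 304.4]]
```

View pics/w1.png

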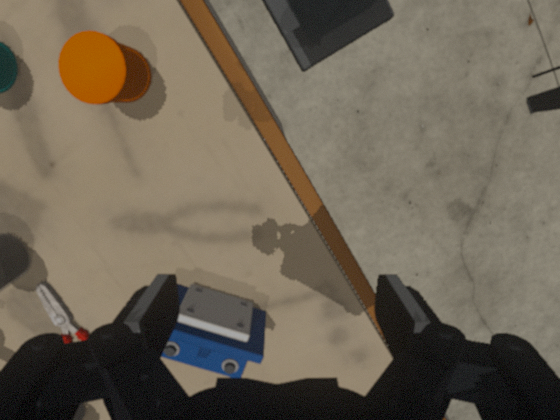

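The wrist view shows the face at about (178–253, 285–338), tilted as predicted but a few pixels off. I'll enlarge it for exact corners.

Run:
```python
from h import *
c=look("wrist"); cv2.imwrite("pics/w1c.png",cv2.resize(c["im"][275:355,165:275],(770,560),interpolation=2))
```

```text
(no output)
```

View pics/w1c.png

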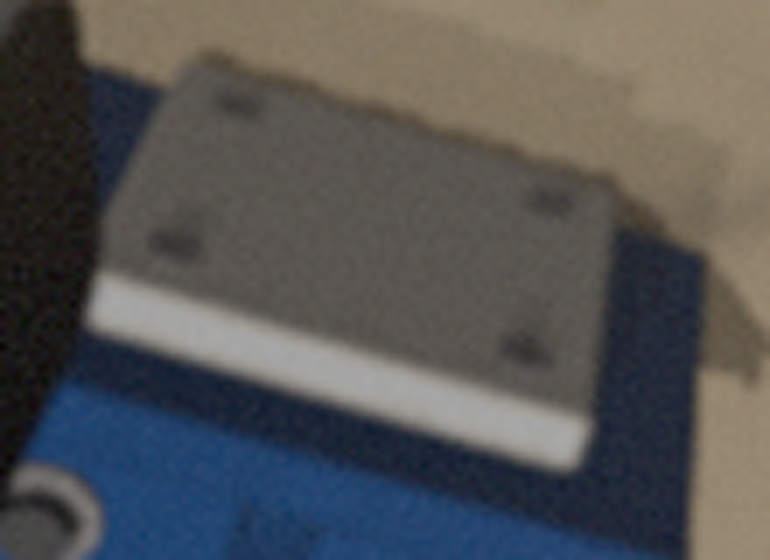

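Run:
```python
from h import *
s=look("wrist")
T=onz(s,[[249.6,333.9],[179,313.9]],.072);B=onz(s,[[252.9,302.1],[192.9,283.6]],.006)
for P in(T,B):
    d=P[0]-P[1]; print(P.round(4).tolist(),P.mean(0).round(4),np.linalg.norm(d),np.degrees(np.arctan2(d[0],-d[1])))
t=look("top")
for k in HUE:
    b=[x for x in blobs(t,*HUE[k]) if 230<x[1][1]<258 and x[1][0]<425]; p=onz(t,[x[1] for x in b],.035); d=p[1]-p[0]
    print(k,p.round(3).tolist(),p.mean(0).round(4),np.degrees(np.arctan2(d[1],d[0])))
```

```text
[[0.4436, 0.4143, 0.072], [0.4936, 0.3563, 0.072]] [0.4686 0.3853 0.072 ] 0.07652419966358436 -139.23039590477936
[[0.4455, 0.4159, 0.006], [0.4947, 0.3568, 0.006]] [0.4701 0.3864 0.006 ] 0.07689031369496718 -140.24987345131717
green [[0.446, -0.041, 0.035], [0.426, -0.177, 0.035]] [ 0.436  -0.1092  0.035 ] -98.47042223213352
yellow [[0.438, -0.387, 0.035], [0.436, -0.248, 0.035]] [ 0.437  -0.3175  0.035 ] 91.20440283867943
```

Emit:
step_arm --steps '[{"travel": [0.6, -2.7, 0], "twist": -10.5, "fingers": 0}, {"travel": [0.6, -2.7, 0], "twist": -10.5, "fingers": 0}, {"travel": [0.6, -2.7, 0], "twist": -10.5, "fingers": 0}, {"travel": [0.6, -2.7, 0], "twist": -10.5, "fingers": 0}, {"travel": [0.6, -2.7, 0], "twist": -10.5, "fingers": 0}, {"travel": [0.6, -2.7, 0], "twist": -10.5, "fingers": 0}, {"travel": [0.6, -2.7, 0], "twist": -10.5, "fingers": 0}, {"travel": [0.6, -2.7, 0], "twist": -10.5, "fingers": 0}, {"travel": [0.7, -2.7, 0], "twist": -10.5, "fingers": 0}, {"travel": [0.7, -2.7, 0], "twist": -10.5, "fingers": 0}, {"travel": [0.7, -2.7, 0], "twist": -10.5, "fingers": 0}, {"travel": [0.7, -2.7, 0], "twist": -10.5, "fingers": 0}]' --newtons 80

```text
time_s: 3.35
eef_pos: [0.4172, -0.0265, 0.2314]
tool_rot: [[-0.387, 0.922, 0.0], [0.922, 0.387, -0.0], [-0.0, 0.0, -1.0]]
force: [0.3, 0.4, -0.1]
grip_width: 0.0856
gripper_force: 0.0
```

Emit:
step_arm --steps '[{"travel": [0.7, -2.8, 0], "twist": -10.5, "fingers": 0}, {"travel": [0.6, -2.8, 0], "twist": -10.5, "fingers": 0}, {"travel": [0.6, -2.8, 0], "twist": -10.6, "fingers": 0}, {"travel": [0, 0, 0], "twist": 0, "fingers": 0}, {"travel": [0, 0, 0], "twist": 0, "fingers": 0}]' --newtons 80

```text
time_s: 3.98
eef_pos: [0.4359, -0.1091, 0.2312]
tool_rot: [[0.145, 0.989, -0.0], [0.989, -0.145, 0.001], [0.0, -0.001, -1.0]]
force: [0.8, -1.2, 0.2]
grip_width: 0.086
gripper_force: 0.0
```

```bash
cat >> h.py <<'E'
def tube(cam,k):
    c=look(cam)
    for b in blobs(c,*HUE[k],amin=30):
        print(cam,k,b,onz(c,[b[1]],.02).round(4).tolist())
    return c
E
python3 - <<'E'
from h import *
c=tube("wrist","green"); cv2.imwrite("pics/w2.png",c["im"]); s=bot.sense(); print(s["eef_pos"])
E
```

```text
wrist green (np.int32(441), [277.2, 118.3], [259, 111, 38, 15]) [[0.4463, -0.0438, 0.02]]
wrist green (np.int32(379), [277.9, 251.8], [262, 245, 33, 14]) [[0.4259, -0.1879, 0.02]]
[ 0.43586217 -0.10889999  0.23121137]
```

View pics/w2.png

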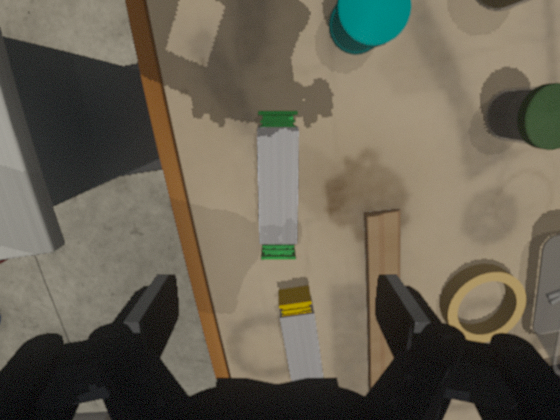

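Wrist view: the green tube lies vertically at column about 278. Its steel runs from row 127 to 244, with caps at 118 and 252. The yellow tube is below at (296,300).

Run:
```python
from h import *
c=look("wrist")
g=cv2.cvtColor(c["im"],cv2.COLOR_BGR2HSV)
col=g[100:270,278,1].astype(int); r=np.where(col<60)[0]+100; print(r.min(),r.max())
row=c["im"][185,225:330].mean(1); d=np.diff(row); i,j=sorted([225+d.argmax()+.5,225+d.argmin()+.5]); print(i,j)
a=onz(c,[[277.5,r[r>110].min()],[278.3,r.max()]],.04); print(a.round(4).tolist(),a.mean(0),np.linalg.norm(a[1]-a[0]))
a=onz(c,[[i,185],[j,185]],.04); print(a.round(4).tolist(),np.linalg.norm(a[1]-a[0]))
```

```text
100 269
257.5 297.5
[[0.4454, -0.052, 0.04], [0.4247, -0.1992, 0.04]] [ 0.43505036 -0.12557212  0.04      ] 0.14862691884270626
[[0.4175, -0.1042, 0.04], [0.4571, -0.1101, 0.04]] 0.04002972895696368
```

Emit:
step_arm --steps '[{"travel": [0.1, 0.1, -4], "twist": 0, "fingers": 0}, {"travel": [0, 0, -5], "twist": 0, "fingers": 0}, {"travel": [0, 0, -5], "twist": 0, "fingers": 0}, {"travel": [0, 0, -4], "twist": 0, "fingers": 0}, {"travel": [0, 0, -3], "twist": 0, "fingers": 0}, {"travel": [0, 0, -1.7], "twist": 0, "fingers": 0}, {"travel": [0, 0, 0], "twist": 0, "fingers": 255}, {"travel": [0, 0, 0], "twist": 0, "fingers": 255}, {"travel": [0, 0, 0], "twist": 0, "fingers": 255}, {"travel": [0, 0, 0], "twist": 0, "fingers": 255}, {"travel": [0, 0, 0], "twist": 0, "fingers": 255}, {"travel": [0, 0, 0], "twist": 0, "fingers": 255}]' --newtons 90

```text
time_s: 5.58
eef_pos: [0.4383, -0.1092, 0.0058]
tool_rot: [[0.147, 0.989, 0.002], [0.989, -0.147, -0.001], [-0.001, 0.003, -1.0]]
force: [0.3, 1.0, 6.8]
grip_width: 0.0387
gripper_force: 92.1
```

Emit:
step_arm --steps '[{"travel": [0, 0, 3], "twist": 0, "fingers": 255}, {"travel": [0, 0, 5], "twist": 0, "fingers": 255}, {"travel": [0, 0, 5], "twist": 0, "fingers": 255}, {"travel": [0, 0, 5], "twist": 0, "fingers": 255}, {"travel": [-0.5, 4, 2], "twist": -6, "fingers": 255}, {"travel": [-0.5, 5, 0], "twist": -6, "fingers": 255}, {"travel": [-0.5, 5, 0], "twist": -6, "fingers": 255}, {"travel": [-0.5, 5, 0], "twist": -6, "fingers": 255}, {"travel": [-0.5, 5, 0], "twist": -6, "fingers": 255}, {"travel": [-0.5, 5, 0], "twist": -6, "fingers": 255}, {"travel": [-1, 5, 0], "twist": -6, "fingers": 255}, {"travel": [-1, 5, 0], "twist": 0, "fingers": 255}]' --newtons 90

```text
time_s: 7.08
eef_pos: [0.3857, 0.2826, 0.2035]
tool_rot: [[0.771, 0.636, -0.001], [0.636, -0.771, -0.001], [-0.001, -0.0, -1.0]]
force: [0.9, 0.1, -3.6]
grip_width: 0.0389
gripper_force: 94.0
```

Emit:
step_arm --steps '[{"travel": [0, 3.8, 0], "twist": 0, "fingers": 255}, {"travel": [0, 0, 0], "twist": 0, "fingers": 255}, {"travel": [0, 0, 0], "twist": 0, "fingers": 255}]' --newtons 90

```text
time_s: 7.45
eef_pos: [0.3863, 0.3187, 0.2035]
tool_rot: [[0.771, 0.637, -0.002], [0.637, -0.771, -0.001], [-0.002, -0.0, -1.0]]
force: [-0.2, -0.4, -3.3]
grip_width: 0.0386
gripper_force: 93.8
```

Run:
```python
from h import *
c=look("wrist","w3"); t=look("top"); s=look("scene")
cv2.imwrite("pics/w3.png",np.hstack([cv2.resize(c["im"],(400,300)),cv2.resize(s["im"][100:310,60:340],(400,300))]))
S=bot.sense(); print(S["eef_pos"],S["joint_positions"].round(2),S["force"].round(1))
```

```text
[0.38699574 0.31836067 0.20407236] [ 0.46 -0.08  1.96 -0.    1.27  1.34] [ 0.  -0.1 -4.2]
```

View pics/w3.png

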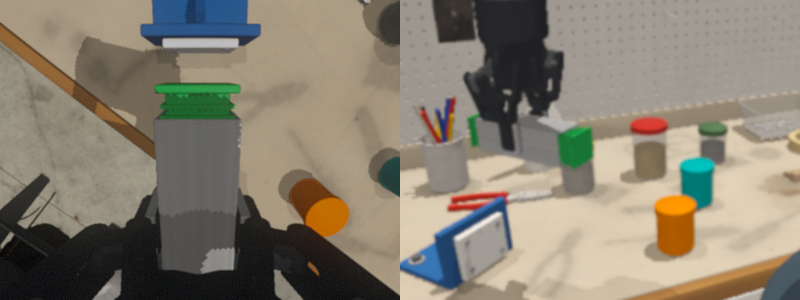

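Emit:
step_arm --steps '[{"travel": [0, 0, -4], "twist": 0, "fingers": 255}, {"travel": [0, 0, -5], "twist": 0, "fingers": 255}, {"travel": [0, 0, -5], "twist": 0, "fingers": 255}, {"travel": [0, 0, -3], "twist": 0, "fingers": 255}, {"travel": [0, 0, -1.3], "twist": 0, "fingers": 255}, {"travel": [0.46, 0.38, 0], "twist": 0, "fingers": 255}, {"travel": [0.46, 0.38, 0], "twist": 0, "fingers": 255}, {"travel": [0.46, 0.38, 0], "twist": 0, "fingers": 255}, {"travel": [0, 0, 0], "twist": 0, "fingers": 255}, {"travel": [0, 0, 0], "twist": 0, "fingers": 255}]' --newtons 90

```text
time_s: 8.85
eef_pos: [0.4009, 0.3307, 0.0216]
tool_rot: [[0.771, 0.637, 0.0], [0.637, -0.771, 0.0], [0.0, 0.0, -1.0]]
force: [-0.7, 0.3, -4.4]
grip_width: 0.0387
gripper_force: 93.9
```

Emit:
step_arm --steps '[{"travel": [0.23, 0.19, 0], "twist": 0, "fingers": 255}, {"travel": [0.23, 0.19, 0], "twist": 0, "fingers": 255}, {"travel": [0.23, 0.19, 0], "twist": 0, "fingers": 255}, {"travel": [0.23, 0.19, 0], "twist": 0, "fingers": 255}, {"travel": [0, 0, 0], "twist": 0, "fingers": 255}]' --newtons 90

```text
time_s: 9.48
eef_pos: [0.4103, 0.3384, 0.0214]
tool_rot: [[0.771, 0.637, 0.0], [0.637, -0.771, 0.0], [0.0, 0.0, -1.0]]
force: [-0.4, -0.1, -3.9]
grip_width: 0.0387
gripper_force: 93.9
```

Emit:
step_arm --steps '[{"travel": [0.15, 0.13, 0], "twist": 0, "fingers": 255}, {"travel": [0.15, 0.13, 0], "twist": 0, "fingers": 255}, {"travel": [0.15, 0.13, 0], "twist": 0, "fingers": 255}, {"travel": [0.15, 0.13, 0], "twist": 0, "fingers": 255}, {"travel": [0, 0, 0], "twist": 0, "fingers": 255}]' --newtons 90

```text
time_s: 10.1
eef_pos: [0.4146, 0.3424, 0.0208]
tool_rot: [[0.771, 0.637, -0.004], [0.637, -0.771, -0.003], [-0.005, -0.0, -1.0]]
force: [-4.0, -4.4, 0.1]
grip_width: 0.039
gripper_force: 94.4
```

Emit:
step_arm --steps '[{"travel": [0.08, 0.06, 0], "twist": 0, "fingers": 255}, {"travel": [0.08, 0.06, 0], "twist": 0, "fingers": 255}, {"travel": [0, 0, 0], "twist": 0, "fingers": 255}]' --newtons 90

```text
time_s: 10.48
eef_pos: [0.416, 0.3435, 0.0208]
tool_rot: [[0.771, 0.637, -0.004], [0.637, -0.771, -0.003], [-0.005, -0.0, -1.0]]
force: [-5.2, -4.9, 0.8]
grip_width: 0.0388
gripper_force: 94.4
```

Emit:
step_arm --steps '[{"travel": [0.08, 0.06, 0], "twist": 0, "fingers": 255}, {"travel": [0.08, 0.06, 0], "twist": 0, "fingers": 255}, {"travel": [0, 0, 0], "twist": 0, "fingers": 255}]' --newtons 90

```text
time_s: 10.85
eef_pos: [0.4176, 0.3448, 0.0208]
tool_rot: [[0.771, 0.637, -0.004], [0.637, -0.771, -0.003], [-0.005, -0.001, -1.0]]
force: [-5.8, -5.1, 1.0]
grip_width: 0.0388
gripper_force: 94.4
```

Emit:
step_arm --steps '[{"travel": [0.08, 0.06, 0], "twist": 0, "fingers": 255}, {"travel": [0.08, 0.06, 0], "twist": 0, "fingers": 255}, {"travel": [0, 0, 0], "twist": 0, "fingers": 255}]' --newtons 90

```text
time_s: 11.22
eef_pos: [0.419, 0.346, 0.0207]
tool_rot: [[0.771, 0.637, -0.005], [0.637, -0.771, -0.003], [-0.005, -0.001, -1.0]]
force: [-5.9, -5.1, 0.7]
grip_width: 0.0392
gripper_force: 94.4
```

Emit:
step_arm --steps '[{"travel": [0.08, 0.06, 0], "twist": 0, "fingers": 255}, {"travel": [0.08, 0.06, 0], "twist": 0, "fingers": 255}, {"travel": [0, 0, 0], "twist": 0, "fingers": 255}]' --newtons 90

```text
time_s: 11.6
eef_pos: [0.42, 0.3468, 0.0205]
tool_rot: [[0.771, 0.637, -0.006], [0.637, -0.771, -0.004], [-0.007, -0.001, -1.0]]
force: [-7.4, -6.4, 2.4]
grip_width: 0.0389
gripper_force: 94.7
```

Emit:
step_arm --steps '[{"travel": [0.08, 0.06, 0], "twist": 0, "fingers": 255}, {"travel": [0.08, 0.06, 0], "twist": 0, "fingers": 255}, {"travel": [0, 0, 0], "twist": 0, "fingers": 255}]' --newtons 90

```text
time_s: 11.98
eef_pos: [0.42, 0.3469, 0.02]
tool_rot: [[0.771, 0.637, -0.01], [0.637, -0.771, -0.007], [-0.012, -0.001, -1.0]]
force: [-13.9, -11.0, 7.3]
grip_width: 0.039
gripper_force: 95.3
```

Emit:
step_arm --steps '[{"travel": [0.08, 0.06, 0], "twist": 0, "fingers": 255}, {"travel": [0.08, 0.06, 0], "twist": 0, "fingers": 255}, {"travel": [0, 0, 0], "twist": 0, "fingers": 255}]' --newtons 90

```text
time_s: 12.35
eef_pos: [0.4199, 0.3468, 0.0195]
tool_rot: [[0.77, 0.637, -0.014], [0.637, -0.771, -0.01], [-0.017, -0.002, -1.0]]
force: [-18.4, -17.3, 12.5]
grip_width: 0.039
gripper_force: 95.9
```

Emit:
step_arm --steps '[{"travel": [-0.8, -0.6, 0], "twist": 0, "fingers": 255}, {"travel": [-1.5, -1.3, 0], "twist": 0, "fingers": 255}, {"travel": [-1.6, -1.3, 4], "twist": 0, "fingers": 255}, {"travel": [0, 0, 5], "twist": 0, "fingers": 255}, {"travel": [0, 0, 5], "twist": 10, "fingers": 255}, {"travel": [0, 0, 4], "twist": 10, "fingers": 255}, {"travel": [0, 0, 0], "twist": 10, "fingers": 255}, {"travel": [0, 0, 0], "twist": 10, "fingers": 255}, {"travel": [0, 0, 0], "twist": 10, "fingers": 255}, {"travel": [0, 0, 0], "twist": 10, "fingers": 255}, {"travel": [0, 0, 0], "twist": 10, "fingers": 255}, {"travel": [0, 0, 0], "twist": 10, "fingers": 255}]' --newtons 90

```text
time_s: 13.85
eef_pos: [0.3866, 0.3187, 0.2013]
tool_rot: [[-0.498, 0.867, 0.0], [0.867, 0.498, 0.0], [0.0, 0.001, -1.0]]
force: [-0.2, 0.1, -3.8]
grip_width: 0.0388
gripper_force: 93.9
```

Emit:
step_arm --steps '[{"travel": [0, 0, 0], "twist": 10, "fingers": 255}, {"travel": [0, 0, 0], "twist": 10, "fingers": 255}, {"travel": [0, 0, 0], "twist": 10, "fingers": 255}, {"travel": [0, 0, 0], "twist": 10, "fingers": 255}, {"travel": [0, 0, 0], "twist": 10, "fingers": 255}, {"travel": [0, 0, 0], "twist": 10, "fingers": 255}, {"travel": [0, 0, 0], "twist": 10, "fingers": 255}, {"travel": [0, 0, 0], "twist": 10, "fingers": 255}, {"travel": [0, 0, 0], "twist": 10, "fingers": 255}, {"travel": [0, 0, 0], "twist": 10, "fingers": 255}, {"travel": [0, 0, 0], "twist": 0, "fingers": 255}, {"travel": [0, 0, 0], "twist": 0, "fingers": 255}]' --newtons 90

```text
time_s: 15.35
eef_pos: [0.3866, 0.3187, 0.2013]
tool_rot: [[-0.773, -0.635, 0.0], [-0.635, 0.773, 0.0], [-0.0, 0.0, -1.0]]
force: [-0.1, -0.3, -3.6]
grip_width: 0.0389
gripper_force: 93.9
```

Run:
```python
from h import *
c=look("wrist"); s=look("scene")
cv2.imwrite("pics/w4.png",np.hstack([cv2.resize(c["im"],(400,300)),cv2.resize(s["im"][100:310,60:340],(400,300))]))
```

```text
(no output)
```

View pics/w4.png

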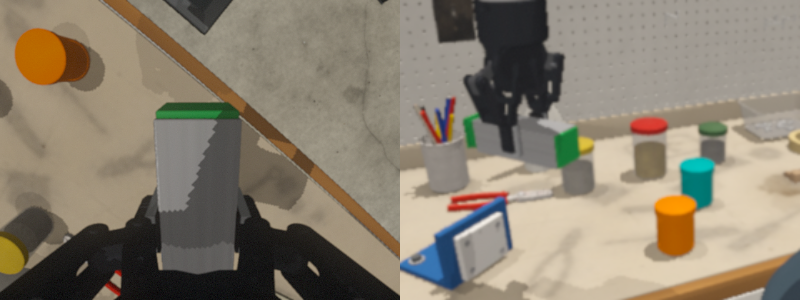

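The first green cap is flush at (198,110) in the left half and the tube is level. Next the second end.

Emit:
step_arm --steps '[{"travel": [0, 0, -4], "twist": 0, "fingers": 255}, {"travel": [0, 0, -5], "twist": 0, "fingers": 255}, {"travel": [0, 0, -5], "twist": 0, "fingers": 255}, {"travel": [0, 0, -3], "twist": 0, "fingers": 255}, {"travel": [0, 0, -1], "twist": 0, "fingers": 255}, {"travel": [0.46, 0.38, 0], "twist": 0, "fingers": 255}, {"travel": [0.46, 0.38, 0], "twist": 0, "fingers": 255}, {"travel": [0.46, 0.38, 0], "twist": 0, "fingers": 255}, {"travel": [0.3, 0.25, 0], "twist": 0, "fingers": 255}, {"travel": [0.3, 0.25, 0], "twist": 0, "fingers": 255}, {"travel": [0.15, 0.13, 0], "twist": 0, "fingers": 255}, {"travel": [0, 0, 0], "twist": 0, "fingers": 255}]' --newtons 90

```text
time_s: 16.95
eef_pos: [0.4066, 0.3355, 0.0209]
tool_rot: [[-0.771, -0.637, -0.003], [-0.637, 0.771, -0.002], [0.004, 0.0, -1.0]]
force: [-3.6, -3.5, -0.1]
grip_width: 0.0389
gripper_force: 94.4
```

Emit:
step_arm --steps '[{"travel": [0.15, 0.13, 0], "twist": 0, "fingers": 255}, {"travel": [0.15, 0.13, 0], "twist": 0, "fingers": 255}, {"travel": [0.08, 0.06, 0], "twist": 0, "fingers": 255}, {"travel": [0.08, 0.06, 0], "twist": 0, "fingers": 255}, {"travel": [0.08, 0.06, 0], "twist": 0, "fingers": 255}, {"travel": [0, 0, 0], "twist": 0, "fingers": 255}]' --newtons 90

```text
time_s: 17.7
eef_pos: [0.4117, 0.3397, 0.0208]
tool_rot: [[-0.771, -0.637, -0.004], [-0.637, 0.771, -0.003], [0.005, 0.0, -1.0]]
force: [-5.2, -5.2, 0.3]
grip_width: 0.0388
gripper_force: 94.4
```

Emit:
step_arm --steps '[{"travel": [0.08, 0.06, 0], "twist": 0, "fingers": 255}, {"travel": [0.08, 0.06, 0], "twist": 0, "fingers": 255}, {"travel": [0.08, 0.06, 0], "twist": 0, "fingers": 255}, {"travel": [0, 0, 0], "twist": 0, "fingers": 255}]' --newtons 90

```text
time_s: 18.2
eef_pos: [0.414, 0.3416, 0.0208]
tool_rot: [[-0.771, -0.637, -0.004], [-0.637, 0.771, -0.003], [0.005, 0.001, -1.0]]
force: [-5.0, -5.0, 0.8]
grip_width: 0.0388
gripper_force: 94.4
```

Emit:
step_arm --steps '[{"travel": [0.08, 0.06, 0], "twist": 0, "fingers": 255}, {"travel": [0.08, 0.06, 0], "twist": 0, "fingers": 255}, {"travel": [0.08, 0.06, 0], "twist": 0, "fingers": 255}, {"travel": [0, 0, 0], "twist": 0, "fingers": 255}]' --newtons 90

```text
time_s: 18.7
eef_pos: [0.4163, 0.3435, 0.0208]
tool_rot: [[-0.771, -0.637, -0.005], [-0.637, 0.771, -0.003], [0.005, 0.001, -1.0]]
force: [-5.4, -2.9, 1.0]
grip_width: 0.0387
gripper_force: 94.5
```

Emit:
step_arm --steps '[{"travel": [0.08, 0.06, 0], "twist": 0, "fingers": 255}, {"travel": [0.08, 0.06, 0], "twist": 0, "fingers": 255}, {"travel": [0.08, 0.06, 0], "twist": 0, "fingers": 255}, {"travel": [0, 0, 0], "twist": 0, "fingers": 255}]' --newtons 90

```text
time_s: 19.2
eef_pos: [0.4167, 0.3438, 0.0201]
tool_rot: [[-0.771, -0.637, -0.01], [-0.637, 0.771, -0.006], [0.011, 0.001, -1.0]]
force: [-12.6, -10.7, 6.7]
grip_width: 0.039
gripper_force: 95.2
```

Emit:
step_arm --steps '[{"travel": [0.08, 0.06, 0], "twist": 0, "fingers": 255}, {"travel": [0.08, 0.06, 0], "twist": 0, "fingers": 255}, {"travel": [0.04, 0.03, 0], "twist": 0, "fingers": 255}, {"travel": [0, 0, 0], "twist": 0, "fingers": 255}]' --newtons 90

```text
time_s: 19.7
eef_pos: [0.4166, 0.3438, 0.0197]
tool_rot: [[-0.77, -0.637, -0.015], [-0.637, 0.77, -0.01], [0.018, 0.002, -1.0]]
force: [-19.0, -18.2, 14.4]
grip_width: 0.0388
gripper_force: 96.0
```

Emit:
step_arm --steps '[{"travel": [-0.8, -0.7, 0], "twist": 0, "fingers": 255}, {"travel": [-1.5, -1.3, 0], "twist": 0, "fingers": 255}, {"travel": [-1.5, -1.3, 4], "twist": 0, "fingers": 255}, {"travel": [0, 0, 5], "twist": 0, "fingers": 255}, {"travel": [0, 0, 5], "twist": 0, "fingers": 255}, {"travel": [0, -3, 4], "twist": -6, "fingers": 255}, {"travel": [1, -4, 0], "twist": -6, "fingers": 255}, {"travel": [2, -4, 0], "twist": -6, "fingers": 255}, {"travel": [2, -4, 0], "twist": -6, "fingers": 255}, {"travel": [2, -4, 0], "twist": -6, "fingers": 255}, {"travel": [2, -4, 0], "twist": -6, "fingers": 255}, {"travel": [2, -4, 0], "twist": -3.5, "fingers": 255}]' --newtons 90

```text
time_s: 21.2
eef_pos: [0.495, 0.0433, 0.2014]
tool_rot: [[-1.0, 0.002, 0.001], [0.002, 1.0, 0.0], [-0.001, 0.0, -1.0]]
force: [-0.7, 0.9, -3.7]
grip_width: 0.0388
gripper_force: 94.0
```

Emit:
step_arm --steps '[{"travel": [2, -4, 0], "twist": 0, "fingers": 255}, {"travel": [2, -4, 0], "twist": 0, "fingers": 255}, {"travel": [2, -2, 0], "twist": 0, "fingers": 255}, {"travel": [0, 0, 0], "twist": 0, "fingers": 255}, {"travel": [0, 0, 0], "twist": 0, "fingers": 255}]' --newtons 90

```text
time_s: 21.82
eef_pos: [0.5541, -0.0549, 0.201]
tool_rot: [[-1.0, -0.001, -0.001], [-0.001, 1.0, 0.0], [0.001, 0.0, -1.0]]
force: [-1.0, 0.3, -4.0]
grip_width: 0.0392
gripper_force: 93.8
```

Run:
```python
from h import *
t=look("top"); c=look("wrist")
for a in((50,80,60,30),):
    for b in blobs(t,*a,amin=60): print(b,onz(t,[b[1]],.074).round(3).tolist())
    for b in blobs(c,*a,amin=200): print('w',b,onz(c,[b[1]],.074).round(4).tolist())
cv2.imwrite("pics/w5.png",c["im"])
S=bot.sense();print(S["eef_pos"],S["tool_rot"][:,1])
```

```text
(np.int32(239), [304.5, 165.9], [296, 159, 18, 16]) [[0.689, -0.069, 0.074]]
w (np.int32(2440), [276.3, 155.7], [218, 144, 117, 23]) [[0.515, -0.0543, 0.074]]
[ 0.5539745  -0.05450527  0.20111993] [-1.74408215e-03  9.99998445e-01  2.59648736e-04]
```

View pics/w5.png

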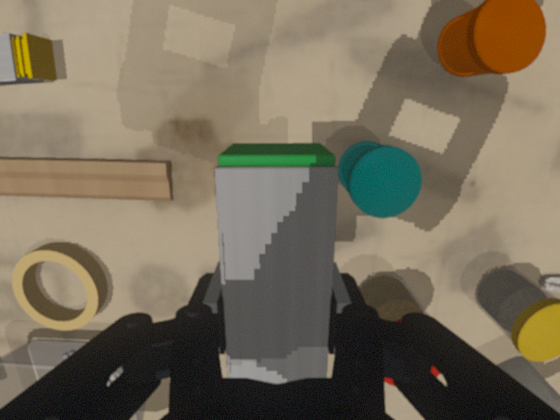

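Wrist view: the green tube is held with a flush cap at (276,155), the turquoise jar is at (385,181), and the spot underneath is clear. Moving to the place.

Run:
```python
from h import *
t=look("top")
for b in blobs(t,85,98,100,60,60): print(b,onz(t,[b[1]],.074).round(3).tolist())
```

```text
(np.int32(77), [264.0, 217.1], [261, 210, 8, 16]) [[0.54, 0.054, 0.074]]
```

Emit:
step_arm --steps '[{"travel": [1.3, -1.5, 0], "twist": 0, "fingers": 255}, {"travel": [0, 0, -5], "twist": 0, "fingers": 255}, {"travel": [0, 0, -5], "twist": 0, "fingers": 255}, {"travel": [0, 0, -4], "twist": 0, "fingers": 255}, {"travel": [0, 0, -3], "twist": 0, "fingers": 255}, {"travel": [0, 0, -1.5], "twist": 0, "fingers": 255}, {"travel": [0, 0, 0], "twist": 0, "fingers": 255}, {"travel": [0, 0, 0], "twist": 0, "fingers": 255}]' --newtons 90

```text
time_s: 22.98
eef_pos: [0.569, -0.0709, 0.018]
tool_rot: [[-1.0, -0.001, 0.003], [-0.001, 1.0, -0.001], [-0.003, -0.001, -1.0]]
force: [0.3, 0.2, -3.9]
grip_width: 0.0389
gripper_force: 94.0
```

Emit:
step_arm --steps '[{"travel": [-0.2, 0.2, -0.6], "twist": 0, "fingers": 255}, {"travel": [0, 0, -0.5], "twist": 0, "fingers": 255}, {"travel": [0, 0, 0], "twist": 0, "fingers": 255}]' --newtons 90

```text
time_s: 23.35
eef_pos: [0.566, -0.0684, 0.0058]
tool_rot: [[-1.0, -0.001, 0.001], [-0.001, 1.0, -0.0], [-0.001, -0.0, -1.0]]
force: [-0.6, 1.5, -0.4]
grip_width: 0.0387
gripper_force: 94.3
```

Emit:
step_arm --steps '[{"travel": [0, 0, 0], "twist": 0, "fingers": 70}, {"travel": [0, 0, 0], "twist": 0, "fingers": 70}, {"travel": [0, 0, 0], "twist": 0, "fingers": 70}, {"travel": [0, 0, 0], "twist": 0, "fingers": 70}, {"travel": [0, 0, 3], "twist": 0, "fingers": 70}, {"travel": [0, 0, 5], "twist": 0, "fingers": 70}, {"travel": [0, 0, 5], "twist": 0, "fingers": 0}, {"travel": [0, 0, 5], "twist": 0, "fingers": 0}, {"travel": [-3, -3, 3], "twist": 0, "fingers": 0}, {"travel": [-3, -5, 0], "twist": 0, "fingers": 0}, {"travel": [-3, -5, 0], "twist": 0, "fingers": 0}, {"travel": [-2, -5, 0], "twist": 0, "fingers": 0}]' --newtons 90

```text
time_s: 24.85
eef_pos: [0.4543, -0.2496, 0.2156]
tool_rot: [[-1.0, -0.001, 0.001], [-0.001, 1.0, -0.0], [-0.001, -0.0, -1.0]]
force: [0.4, -0.4, 0.4]
grip_width: 0.0857
gripper_force: 0.0
```

Run:
```python
from h import *
for k in HUE: tube("top",k)
tube("wrist","yellow"); c=tube("wrist","green")
S=bot.sense();print(S["eef_pos"],S["grip_width"],S["joint_positions"].round(2))
```

```text
top yellow (np.int32(318), [210.8, 172.7], [201, 162, 21, 22]) [[0.6862, 0.2198, 0.02]]
top yellow (np.int32(324), [454.5, 254.0], [441, 242, 29, 26]) [[0.4155, -0.5181, 0.02]]
top yellow (np.int32(35), [374.9, 254.3], [372, 251, 7, 7]) [[0.4217, -0.2758, 0.02]]
wrist yellow (np.int32(1583), [24.3, 153.0], [0, 114, 49, 78]) [[0.4172, -0.5129, 0.02]]
wrist yellow (np.int32(49), [8.9, 146.3], [4, 141, 11, 11]) [[0.4097, -0.5291, 0.02]]
wrist yellow (np.int32(575), [251.8, 163.8], [243, 144, 18, 41]) [[0.4322, -0.2766, 0.02]]
wrist yellow (np.int32(529), [109.5, 167.8], [100, 150, 20, 38]) [[0.4345, -0.4221, 0.02]]
wrist green (np.int32(153), [450.2, 237.3], [430, 232, 41, 9]) [[0.5128, -0.0617, 0.02]]
[ 0.45516553 -0.24887758  0.21532648] 0.0853585990227524 [-0.72 -0.05  1.91  0.    1.29 -2.29]
```

The yellow tube has been knocked about 3 cm to the right and is now near (0.433,-0.349). I'll go over it and look again.

Emit:
step_arm --steps '[{"travel": [-0.2, -1, 0], "twist": -10, "fingers": 0}, {"travel": [-0.2, -1, 0], "twist": -10, "fingers": 0}, {"travel": [-0.2, -1, 0], "twist": -10, "fingers": 0}, {"travel": [-0.3, -1, 0], "twist": -10, "fingers": 0}, {"travel": [-0.3, -1, 0], "twist": -10, "fingers": 0}, {"travel": [-0.2, -1, 0], "twist": -10, "fingers": 0}, {"travel": [-0.2, -1, 0], "twist": -10, "fingers": 0}, {"travel": [-0.3, -1, 0], "twist": -10, "fingers": 0}, {"travel": [-0.3, -1, 0], "twist": -9, "fingers": 0}, {"travel": [0, -1, 0], "twist": 0, "fingers": 0}, {"travel": [0, 0, 0], "twist": 0, "fingers": 0}, {"travel": [0, 0, 0], "twist": 0, "fingers": 0}]' --newtons 90

```text
time_s: 26.55
eef_pos: [0.4338, -0.3478, 0.2152]
tool_rot: [[-0.02, 1.0, -0.0], [1.0, 0.02, 0.0], [0.0, -0.0, -1.0]]
force: [-0.3, -0.2, -1.2]
grip_width: 0.0853
gripper_force: 0.0
```

Run:
```python
from h import *
c=tube("wrist","yellow"); S=bot.sense();print(S["eef_pos"])
cv2.imwrite("pics/w6.png",c["im"])
t=look("top"); print([(b,onz(t,[b[1]],.035).round(3).tolist()) for b in blobs(t,*HUE["green"],amin=10)])
```

```text
wrist yellow (np.int32(577), [273.6, 113.3], [253, 105, 42, 18]) [[0.43, -0.2766, 0.02]]
wrist yellow (np.int32(459), [273.1, 252.8], [255, 246, 37, 14]) [[0.4318, -0.4215, 0.02]]
wrist yellow (np.int32(1924), [258.6, 329.9], [224, 297, 68, 73]) [[0.4164, -0.5206, 0.02]]
wrist yellow (np.int32(32), [250.5, 335.7], [246, 331, 9, 10]) [[0.4068, -0.5291, 0.02]]
[ 0.43374623 -0.34782882  0.21525652]
[]
```

View pics/w6.png

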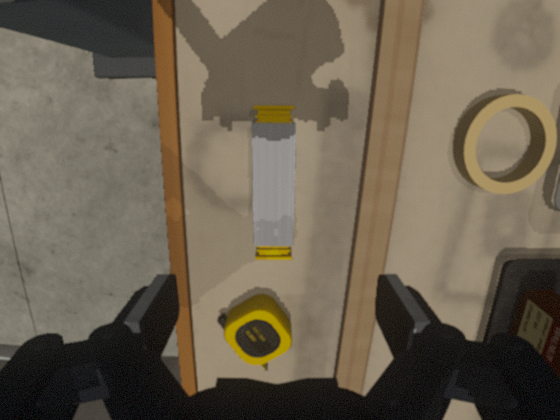

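Wrist view: the yellow tube is vertical at column 273, rows 105–260, with the tape measure at (258,330) as a decoy. The wood strip is clear of the fingers. Grasping.

Emit:
step_arm --steps '[{"travel": [-0.25, 0.3, -4], "twist": 0, "fingers": 0}, {"travel": [0, 0, -5], "twist": 0, "fingers": 0}, {"travel": [0, 0, -5], "twist": 0, "fingers": 0}, {"travel": [0, 0, -4], "twist": 0, "fingers": 0}, {"travel": [0, 0, -2], "twist": 0, "fingers": 0}, {"travel": [0, 0, -1], "twist": 0, "fingers": 0}, {"travel": [0, 0, 0], "twist": 0, "fingers": 255}, {"travel": [0, 0, 0], "twist": 0, "fingers": 255}, {"travel": [0, 0, 0], "twist": 0, "fingers": 255}, {"travel": [0, 0, 0], "twist": 0, "fingers": 255}, {"travel": [0, 0, 0], "twist": 0, "fingers": 255}, {"travel": [0, 0, 0], "twist": 0, "fingers": 255}]' --newtons 90

```text
time_s: 28.15
eef_pos: [0.432, -0.3466, 0.0071]
tool_rot: [[-0.018, 1.0, 0.002], [1.0, 0.018, -0.003], [-0.003, 0.002, -1.0]]
force: [-0.3, 0.7, 6.8]
grip_width: 0.0391
gripper_force: 92.3
```

Emit:
step_arm --steps '[{"travel": [0, 0, 3], "twist": 0, "fingers": 255}, {"travel": [0, 0, 5], "twist": 0, "fingers": 255}, {"travel": [0, 0, 5], "twist": 0, "fingers": 255}, {"travel": [0, 2, 5], "twist": 0, "fingers": 255}, {"travel": [0, 5, 1.7], "twist": 0, "fingers": 255}, {"travel": [0, 5, 0], "twist": -5, "fingers": 255}, {"travel": [0, 5, 0], "twist": -5, "fingers": 255}, {"travel": [0, 5, 0], "twist": -5, "fingers": 255}, {"travel": [0, 5, 0], "twist": -5, "fingers": 255}, {"travel": [0, 5, 0], "twist": -5, "fingers": 255}, {"travel": [0, 5, 0], "twist": -5, "fingers": 255}, {"travel": [0, 5, 0], "twist": -5, "fingers": 255}]' --newtons 90

```text
time_s: 29.65
eef_pos: [0.43, 0.0764, 0.2017]
tool_rot: [[0.561, 0.828, -0.001], [0.828, -0.561, 0.0], [-0.0, -0.001, -1.0]]
force: [1.0, -0.9, -3.0]
grip_width: 0.0384
gripper_force: 91.7
```

Emit:
step_arm --steps '[{"travel": [0, 5, 0], "twist": -5, "fingers": 255}, {"travel": [0, 5, 0], "twist": -5, "fingers": 255}, {"travel": [-1, 5, 0], "twist": -5, "fingers": 255}, {"travel": [-1.5, 5, 0], "twist": -1.5, "fingers": 255}, {"travel": [-2, 4.5, 0], "twist": 0, "fingers": 255}, {"travel": [0, 0, 0], "twist": 0, "fingers": 255}, {"travel": [0, 0, 0], "twist": 0, "fingers": 255}]' --newtons 90

```text
time_s: 30.52
eef_pos: [0.3855, 0.3193, 0.2016]
tool_rot: [[0.771, 0.637, -0.001], [0.637, -0.771, -0.001], [-0.001, 0.0, -1.0]]
force: [-0.5, -1.0, -3.4]
grip_width: 0.0387
gripper_force: 92.2
```

Run:
```python
from h import *
c=look("wrist"); s=look("scene")
cv2.imwrite("pics/w7.png",np.hstack([cv2.resize(c["im"],(400,300)),cv2.resize(s["im"][100:310,60:340],(400,300))]))
S=bot.sense();print(S["eef_pos"])
```

```text
[0.38615992 0.31877012 0.20196662]
```

View pics/w7.png

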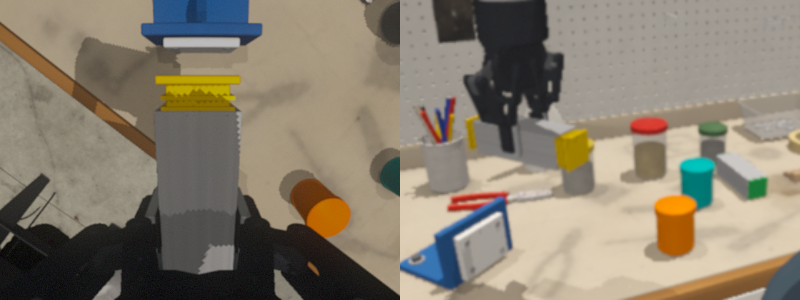

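Yellow tube held level with its cap at (198,90), squared up to the white face. The green tube is in front of its jar. Pressing.

Emit:
step_arm --steps '[{"travel": [0, 0, -4], "twist": 0, "fingers": 255}, {"travel": [0, 0, -5], "twist": 0, "fingers": 255}, {"travel": [0, 0, -5], "twist": 0, "fingers": 255}, {"travel": [0, 0, -3], "twist": 0, "fingers": 255}, {"travel": [0, 0, -1], "twist": 0, "fingers": 255}, {"travel": [0.46, 0.38, 0], "twist": 0, "fingers": 255}, {"travel": [0.46, 0.38, 0], "twist": 0, "fingers": 255}, {"travel": [0.3, 0.25, 0], "twist": 0, "fingers": 255}, {"travel": [0.15, 0.13, 0], "twist": 0, "fingers": 255}, {"travel": [0.15, 0.13, 0], "twist": 0, "fingers": 255}, {"travel": [0.15, 0.13, 0], "twist": 0, "fingers": 255}, {"travel": [0, 0, 0], "twist": 0, "fingers": 255}]' --newtons 90

```text
time_s: 32.12
eef_pos: [0.4028, 0.3337, 0.0223]
tool_rot: [[0.771, 0.637, -0.0], [0.637, -0.771, -0.0], [-0.0, -0.0, -1.0]]
force: [0.3, -0.2, -3.8]
grip_width: 0.0388
gripper_force: 92.1
```

Emit:
step_arm --steps '[{"travel": [0.15, 0.13, 0], "twist": 0, "fingers": 255}, {"travel": [0.15, 0.13, 0], "twist": 0, "fingers": 255}, {"travel": [0.08, 0.06, 0], "twist": 0, "fingers": 255}, {"travel": [0.08, 0.06, 0], "twist": 0, "fingers": 255}, {"travel": [0.08, 0.06, 0], "twist": 0, "fingers": 255}, {"travel": [0, 0, 0], "twist": 0, "fingers": 255}]' --newtons 90

```text
time_s: 32.88
eef_pos: [0.4079, 0.3378, 0.0222]
tool_rot: [[0.771, 0.637, -0.001], [0.637, -0.771, -0.001], [-0.001, -0.0, -1.0]]
force: [-1.4, -1.8, -3.7]
grip_width: 0.0388
gripper_force: 92.3
```

Emit:
step_arm --steps '[{"travel": [0.08, 0.06, 0], "twist": 0, "fingers": 255}, {"travel": [0.08, 0.06, 0], "twist": 0, "fingers": 255}, {"travel": [0.08, 0.06, 0], "twist": 0, "fingers": 255}, {"travel": [0, 0, 0], "twist": 0, "fingers": 255}]' --newtons 90

```text
time_s: 33.38
eef_pos: [0.4089, 0.3388, 0.0217]
tool_rot: [[0.771, 0.637, -0.004], [0.637, -0.771, -0.003], [-0.005, -0.0, -1.0]]
force: [-4.8, -5.1, 0.6]
grip_width: 0.0385
gripper_force: 92.7
```

Emit:
step_arm --steps '[{"travel": [0.08, 0.06, 0], "twist": 0, "fingers": 255}, {"travel": [0.08, 0.06, 0], "twist": 0, "fingers": 255}, {"travel": [0.08, 0.06, 0], "twist": 0, "fingers": 255}, {"travel": [0.08, 0.06, 0], "twist": 0, "fingers": 255}, {"travel": [0.08, 0.06, 0], "twist": 0, "fingers": 255}, {"travel": [0, 0, 0], "twist": 0, "fingers": 255}]' --newtons 90

```text
time_s: 34.12
eef_pos: [0.4128, 0.342, 0.0217]
tool_rot: [[0.771, 0.637, -0.004], [0.637, -0.771, -0.002], [-0.005, -0.001, -1.0]]
force: [-5.5, -4.3, -0.4]
grip_width: 0.0387
gripper_force: 92.7
```

Emit:
step_arm --steps '[{"travel": [0.08, 0.06, 0], "twist": 0, "fingers": 255}, {"travel": [0.08, 0.06, 0], "twist": 0, "fingers": 255}, {"travel": [0.08, 0.06, 0], "twist": 0, "fingers": 255}, {"travel": [0, 0, 0], "twist": 0, "fingers": 255}]' --newtons 90

```text
time_s: 34.62
eef_pos: [0.4151, 0.3438, 0.0217]
tool_rot: [[0.771, 0.637, -0.004], [0.637, -0.771, -0.002], [-0.005, -0.001, -1.0]]
force: [-6.1, -5.0, 1.3]
grip_width: 0.0387
gripper_force: 92.8
```

Emit:
step_arm --steps '[{"travel": [0.08, 0.06, 0], "twist": 0, "fingers": 255}, {"travel": [0.08, 0.06, 0], "twist": 0, "fingers": 255}, {"travel": [0.08, 0.06, 0], "twist": 0, "fingers": 255}, {"travel": [0, 0, 0], "twist": 0, "fingers": 255}]' --newtons 90

```text
time_s: 35.12
eef_pos: [0.4167, 0.3452, 0.0215]
tool_rot: [[0.771, 0.637, -0.006], [0.637, -0.771, -0.004], [-0.007, -0.001, -1.0]]
force: [-8.6, -6.5, 2.7]
grip_width: 0.0388
gripper_force: 93.1
```

Emit:
step_arm --steps '[{"travel": [0.08, 0.06, 0], "twist": 0, "fingers": 255}, {"travel": [0.08, 0.06, 0], "twist": 0, "fingers": 255}, {"travel": [0.08, 0.06, 0], "twist": 0, "fingers": 255}, {"travel": [0.04, 0.03, 0], "twist": 0, "fingers": 255}, {"travel": [0, 0, 0], "twist": 0, "fingers": 255}]' --newtons 90

```text
time_s: 35.75
eef_pos: [0.4166, 0.3452, 0.0208]
tool_rot: [[0.77, 0.638, -0.014], [0.638, -0.77, -0.009], [-0.016, -0.002, -1.0]]
force: [-19.7, -15.3, 11.5]
grip_width: 0.039
gripper_force: 94.2
```

Emit:
step_arm --steps '[{"travel": [-0.8, -0.6, 0], "twist": 0, "fingers": 255}, {"travel": [-1.5, -1.3, 0], "twist": 0, "fingers": 255}, {"travel": [-1.3, -1.1, 4], "twist": 0, "fingers": 255}, {"travel": [0, 0, 5], "twist": 0, "fingers": 255}, {"travel": [0, 0, 5], "twist": 10, "fingers": 255}, {"travel": [0, 0, 4], "twist": 10, "fingers": 255}, {"travel": [0, 0, 0], "twist": 10, "fingers": 255}, {"travel": [0, 0, 0], "twist": 10, "fingers": 255}, {"travel": [0, 0, 0], "twist": 10, "fingers": 255}, {"travel": [0, 0, 0], "twist": 10, "fingers": 255}, {"travel": [0, 0, 0], "twist": 10, "fingers": 255}, {"travel": [0, 0, 0], "twist": 10, "fingers": 255}]' --newtons 90

```text
time_s: 37.25
eef_pos: [0.3863, 0.3187, 0.2024]
tool_rot: [[-0.498, 0.867, 0.001], [0.867, 0.498, 0.001], [0.0, 0.001, -1.0]]
force: [-0.2, 0.3, -4.1]
grip_width: 0.0386
gripper_force: 92.4
```

Emit:
step_arm --steps '[{"travel": [0, 0, 0], "twist": 10, "fingers": 255}, {"travel": [0, 0, 0], "twist": 10, "fingers": 255}, {"travel": [0, 0, 0], "twist": 10, "fingers": 255}, {"travel": [0, 0, 0], "twist": 10, "fingers": 255}, {"travel": [0, 0, 0], "twist": 10, "fingers": 255}, {"travel": [0, 0, 0], "twist": 10, "fingers": 255}, {"travel": [0, 0, 0], "twist": 10, "fingers": 255}, {"travel": [0, 0, 0], "twist": 10, "fingers": 255}, {"travel": [0, 0, 0], "twist": 10, "fingers": 255}, {"travel": [0, 0, 0], "twist": 10, "fingers": 255}, {"travel": [0, 0, 0], "twist": 0, "fingers": 255}, {"travel": [0, 0, 0], "twist": 0, "fingers": 255}]' --newtons 90

```text
time_s: 38.75
eef_pos: [0.3862, 0.3186, 0.2024]
tool_rot: [[-0.773, -0.635, 0.0], [-0.635, 0.773, 0.0], [-0.0, -0.0, -1.0]]
force: [0.1, 1.1, -4.0]
grip_width: 0.0388
gripper_force: 92.4
```

Run:
```python
from h import *
c=look("wrist"); s=look("scene")
cv2.imwrite("pics/w8.png",np.hstack([cv2.resize(c["im"],(400,300)),cv2.resize(s["im"][100:310,60:340],(400,300))]))
S=bot.sense();print(S["eef_pos"])
```

```text
[0.38615637 0.31860768 0.20236488]
```

View pics/w8.png

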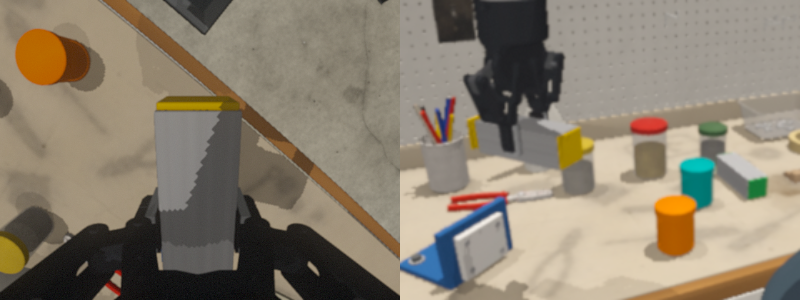

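The yellow cap just pressed is flush, at (198,104) in the left half. Next the other end.

Emit:
step_arm --steps '[{"travel": [0, 0, -4], "twist": 0, "fingers": 255}, {"travel": [0, 0, -5], "twist": 0, "fingers": 255}, {"travel": [0, 0, -5], "twist": 0, "fingers": 255}, {"travel": [0, 0, -3], "twist": 0, "fingers": 255}, {"travel": [0, 0, -1], "twist": 0, "fingers": 255}, {"travel": [0.46, 0.38, 0], "twist": 0, "fingers": 255}, {"travel": [0.46, 0.38, 0], "twist": 0, "fingers": 255}, {"travel": [0.46, 0.38, 0], "twist": 0, "fingers": 255}, {"travel": [0.3, 0.25, 0], "twist": 0, "fingers": 255}, {"travel": [0.15, 0.13, 0], "twist": 0, "fingers": 255}, {"travel": [0.15, 0.13, 0], "twist": 0, "fingers": 255}, {"travel": [0, 0, 0], "twist": 0, "fingers": 255}]' --newtons 90

```text
time_s: 40.35
eef_pos: [0.4059, 0.3351, 0.0223]
tool_rot: [[-0.771, -0.637, -0.0], [-0.637, 0.771, -0.0], [0.0, 0.0, -1.0]]
force: [-0.4, 0.3, -3.6]
grip_width: 0.0387
gripper_force: 92.2
```

Emit:
step_arm --steps '[{"travel": [0.15, 0.13, 0], "twist": 0, "fingers": 255}, {"travel": [0.15, 0.13, 0], "twist": 0, "fingers": 255}, {"travel": [0.15, 0.13, 0], "twist": 0, "fingers": 255}, {"travel": [0.15, 0.13, 0], "twist": 0, "fingers": 255}, {"travel": [0, 0, 0], "twist": 0, "fingers": 255}]' --newtons 90

```text
time_s: 40.98
eef_pos: [0.4104, 0.3392, 0.0216]
tool_rot: [[-0.771, -0.637, -0.004], [-0.637, 0.771, -0.003], [0.005, 0.0, -1.0]]
force: [-3.9, -5.3, 0.0]
grip_width: 0.0388
gripper_force: 92.7
```

Emit:
step_arm --steps '[{"travel": [0.08, 0.06, 0], "twist": 0, "fingers": 255}, {"travel": [0.08, 0.06, 0], "twist": 0, "fingers": 255}, {"travel": [0.08, 0.06, 0], "twist": 0, "fingers": 255}, {"travel": [0, 0, 0], "twist": 0, "fingers": 255}]' --newtons 90

```text
time_s: 41.48
eef_pos: [0.4125, 0.341, 0.0215]
tool_rot: [[-0.771, -0.637, -0.005], [-0.637, 0.771, -0.003], [0.005, 0.001, -1.0]]
force: [-5.6, -4.2, 0.0]
grip_width: 0.0388
gripper_force: 92.8
```

Emit:
step_arm --steps '[{"travel": [0.08, 0.06, 0], "twist": 0, "fingers": 255}, {"travel": [0.08, 0.06, 0], "twist": 0, "fingers": 255}, {"travel": [0.08, 0.06, 0], "twist": 0, "fingers": 255}, {"travel": [0, 0, 0], "twist": 0, "fingers": 255}]' --newtons 90

```text
time_s: 41.98
eef_pos: [0.4148, 0.3428, 0.0215]
tool_rot: [[-0.771, -0.637, -0.005], [-0.637, 0.771, -0.003], [0.006, 0.001, -1.0]]
force: [-5.9, -4.2, 0.1]
grip_width: 0.0388
gripper_force: 92.8
```

Emit:
step_arm --steps '[{"travel": [0.08, 0.06, 0], "twist": 0, "fingers": 255}, {"travel": [0.08, 0.06, 0], "twist": 0, "fingers": 255}, {"travel": [0.08, 0.06, 0], "twist": 0, "fingers": 255}, {"travel": [0.08, 0.06, 0], "twist": 0, "fingers": 255}, {"travel": [0, 0, 0], "twist": 0, "fingers": 255}]' --newtons 90

```text
time_s: 42.6
eef_pos: [0.4179, 0.3454, 0.0215]
tool_rot: [[-0.771, -0.637, -0.005], [-0.637, 0.771, -0.003], [0.006, 0.001, -1.0]]
force: [-7.3, -4.9, -0.2]
grip_width: 0.0389
gripper_force: 92.9
```

Emit:
step_arm --steps '[{"travel": [0.08, 0.06, 0], "twist": 0, "fingers": 255}, {"travel": [0.08, 0.06, 0], "twist": 0, "fingers": 255}, {"travel": [0, 0, 0], "twist": 0, "fingers": 255}]' --newtons 90

```text
time_s: 42.98
eef_pos: [0.4192, 0.3465, 0.0215]
tool_rot: [[-0.771, -0.637, -0.005], [-0.637, 0.771, -0.003], [0.006, 0.001, -1.0]]
force: [-7.3, -3.9, 0.4]
grip_width: 0.0387
gripper_force: 92.9
```

Emit:
step_arm --steps '[{"travel": [0.08, 0.06, 0], "twist": 0, "fingers": 255}, {"travel": [0.08, 0.06, 0], "twist": 0, "fingers": 255}, {"travel": [0.08, 0.06, 0], "twist": 0, "fingers": 255}, {"travel": [0, 0, 0], "twist": 0, "fingers": 255}]' --newtons 90

```text
time_s: 43.48
eef_pos: [0.4192, 0.3464, 0.0208]
tool_rot: [[-0.77, -0.638, -0.012], [-0.637, 0.77, -0.008], [0.014, 0.002, -1.0]]
force: [-16.0, -12.5, 8.5]
grip_width: 0.0387
gripper_force: 94.0
```

Emit:
step_arm --steps '[{"travel": [0.08, 0.06, 0], "twist": 0, "fingers": 255}, {"travel": [0.08, 0.06, 0], "twist": 0, "fingers": 255}, {"travel": [0, 0, 0], "twist": 0, "fingers": 255}]' --newtons 90

```text
time_s: 43.85
eef_pos: [0.4191, 0.3464, 0.0204]
tool_rot: [[-0.77, -0.638, -0.016], [-0.638, 0.77, -0.011], [0.019, 0.002, -1.0]]
force: [-20.8, -18.1, 13.0]
grip_width: 0.0389
gripper_force: 94.6
```

Emit:
step_arm --steps '[{"travel": [-0.8, -0.6, 0], "twist": 0, "fingers": 255}, {"travel": [-1.5, -1.3, 0], "twist": 0, "fingers": 255}, {"travel": [-1.4, -1.2, 4], "twist": 0, "fingers": 255}, {"travel": [0, 0, 5], "twist": 0, "fingers": 255}, {"travel": [0, 0, 5], "twist": 0, "fingers": 255}, {"travel": [2, -2, 4], "twist": -6, "fingers": 255}, {"travel": [3, -2, 0], "twist": -7, "fingers": 255}, {"travel": [3, -2, 0], "twist": -7, "fingers": 255}, {"travel": [3, -2, 0], "twist": -7, "fingers": 255}, {"travel": [3, -1.5, 0], "twist": -7, "fingers": 255}, {"travel": [3, -1.5, 0], "twist": -5.5, "fingers": 255}, {"travel": [0, 0, 0], "twist": 0, "fingers": 255}]' --newtons 90

```text
time_s: 45.35
eef_pos: [0.5603, 0.2083, 0.2024]
tool_rot: [[-1.0, 0.002, 0.001], [0.002, 1.0, 0.0], [-0.001, 0.0, -1.0]]
force: [-0.7, 0.3, -3.4]
grip_width: 0.0382
gripper_force: 92.4
```

Emit:
step_arm --steps '[{"travel": [0, 0, -4], "twist": 0, "fingers": 255}, {"travel": [0, 0, 0], "twist": 0, "fingers": 255}]' --newtons 90

```text
time_s: 45.6
eef_pos: [0.5552, 0.2093, 0.1585]
tool_rot: [[-1.0, -0.002, -0.008], [-0.002, 1.0, -0.001], [0.008, -0.001, -1.0]]
force: [-0.4, 0.6, -4.5]
grip_width: 0.0393
gripper_force: 92.1
```

Run:
```python
from h import *
t=look("top"); print([(b,onz(t,[b[1]],.088).round(3).tolist()) for b in blobs(t,*HUE["yellow"],amin=15)])
print([(b,onz(t,[b[1]],.035).round(3).tolist()) for b in blobs(t,*HUE["green"],amin=8)])
S=bot.sense();print(S["eef_pos"])
cv2.imwrite("pics/t9.png",cv2.resize(t["im"][130:280,110:350],(800,500)))
```

```text
[((np.int32(300), [211.0, 172.4], [200, 162, 22, 22]), [[0.675, 0.207, 0.088]]), ((np.int32(324), [454.6, 254.0], [441, 242, 29, 26]), [[0.417, -0.495, 0.088]])]
[]
[0.5567924  0.20965366 0.16089565]
```

View pics/t9.png

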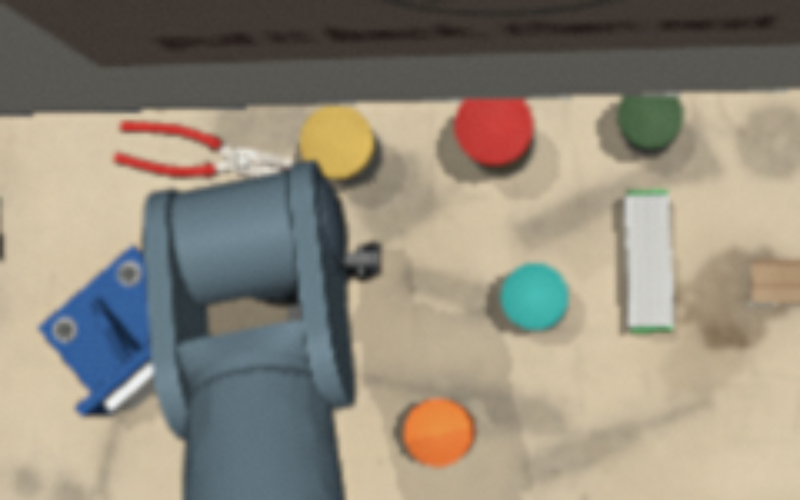

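The green tube lies square in front of its jar and the area under the hand is clear. Lowering the yellow one.

Emit:
step_arm --steps '[{"travel": [0, -0.1, -4], "twist": 0, "fingers": 255}, {"travel": [0, 0, -5], "twist": 0, "fingers": 255}, {"travel": [0, 0, -3], "twist": 0, "fingers": 255}, {"travel": [0, 0, -2], "twist": 0, "fingers": 255}, {"travel": [0, 0, 0], "twist": 0, "fingers": 255}, {"travel": [0, 0, 0], "twist": 0, "fingers": 255}]' --newtons 90

```text
time_s: 46.4
eef_pos: [0.5602, 0.2089, 0.0244]
tool_rot: [[-1.0, -0.001, 0.004], [-0.001, 1.0, 0.001], [-0.004, 0.001, -1.0]]
force: [1.0, 0.4, -3.5]
grip_width: 0.0388
gripper_force: 92.3
```

Emit:
step_arm --steps '[{"travel": [-0.2, 0, -1], "twist": 0, "fingers": 255}, {"travel": [0, 0, 0], "twist": 0, "fingers": 255}, {"travel": [0, 0, 0], "twist": 0, "fingers": 255}]' --newtons 90

```text
time_s: 46.78
eef_pos: [0.5566, 0.2085, 0.0125]
tool_rot: [[-1.0, -0.001, 0.0], [-0.001, 1.0, 0.0], [-0.0, 0.0, -1.0]]
force: [-0.3, -0.3, -4.8]
grip_width: 0.0387
gripper_force: 92.3
```

Emit:
step_arm --steps '[{"travel": [0, -0.1, -0.4], "twist": 0, "fingers": 255}, {"travel": [0, 0, 0], "twist": 0, "fingers": 255}, {"travel": [0, 0, 0], "twist": 0, "fingers": 255}]' --newtons 90

```text
time_s: 47.15
eef_pos: [0.5565, 0.2074, 0.0083]
tool_rot: [[-1.0, -0.001, -0.0], [-0.001, 1.0, -0.0], [0.0, -0.0, -1.0]]
force: [-0.4, -0.9, -5.1]
grip_width: 0.0392
gripper_force: 92.3
```

Emit:
step_arm --steps '[{"travel": [0, 0, -0.2], "twist": 0, "fingers": 255}, {"travel": [0, 0, 0], "twist": 0, "fingers": 255}, {"travel": [0, 0, 0], "twist": 0, "fingers": 70}, {"travel": [0, 0, 0], "twist": 0, "fingers": 70}, {"travel": [0, 0, 0], "twist": 0, "fingers": 70}, {"travel": [0, 0, 0], "twist": 0, "fingers": 70}, {"travel": [0, 0, 3], "twist": 0, "fingers": 70}, {"travel": [0, 0, 5], "twist": 0, "fingers": 70}, {"travel": [0, 0, 5], "twist": 0, "fingers": 70}, {"travel": [0, 0, 5], "twist": 0, "fingers": 0}, {"travel": [-4, 0, 3], "twist": 0, "fingers": 0}, {"travel": [-5, 0, 0], "twist": 0, "fingers": 0}]' --newtons 90

```text
time_s: 48.65
eef_pos: [0.4678, 0.2077, 0.22]
tool_rot: [[-1.0, -0.0, 0.007], [-0.0, 1.0, 0.001], [-0.007, 0.001, -1.0]]
force: [-0.7, 0.4, 0.2]
grip_width: 0.085
gripper_force: 0.0
```

Emit:
step_arm --steps '[{"travel": [-4, 2, 0], "twist": 0, "fingers": 0}, {"travel": [-3, 5, 0], "twist": 0, "fingers": 0}, {"travel": [-2, 6, 0], "twist": 0, "fingers": 0}, {"travel": [-1, 6, 0], "twist": 0, "fingers": 0}, {"travel": [0, 6, 0], "twist": 0, "fingers": 0}, {"travel": [0, 6, 0], "twist": 0, "fingers": 0}, {"travel": [0, 0, 0], "twist": 0, "fingers": 0}, {"travel": [0, 0, 0], "twist": 0, "fingers": 0}]' --newtons 90

```text
time_s: 49.65
eef_pos: [0.3665, 0.5164, 0.2159]
tool_rot: [[-1.0, -0.001, -0.001], [-0.001, 1.0, -0.001], [0.001, -0.001, -1.0]]
force: [0.1, 0.1, 0.8]
grip_width: 0.0853
gripper_force: 0.0
```

Run:
```python
from h import *
t=look("top"); s=look("scene"); S=bot.sense(); print(S["eef_pos"])
hs=cv2.cvtColor(t["im"],cv2.COLOR_BGR2HSV)
for k,x0,jx,jy in(("green",290,.689,-.069),("yellow",190,.675,.208)):
    # steel: pale, low saturation patch in front of the jar
    m=cv2.inRange(hs,(0,0,150),(180,40,255)); w=np.zeros_like(m); w[180:240,x0:x0+45]=255; m&=w
    cn=max(cv2.findContours(m,0,2)[0],key=cv2.contourArea); r=cv2.minAreaRect(cn)
    P=onz(t,cv2.boxPoints(r),.04); c=P.mean(0); e=sorted([(np.linalg.norm(P[i]-P[(i+1)%4]),i) for i in range(4)]); i=e[-1][1]; d=P[(i+1)%4]-P[i]
    print(k,c.round(4),"to jar",round(jx-c[0],4),round(jy-c[1],4),"len",e[-1][0].round(3),"w",e[0][0].round(3),"deg",np.degrees(np.arctan2(d[1],d[0])).round(1))
cv2.imwrite("pics/f.png",np.hstack([cv2.resize(t["im"][140:260,180:340],(400,300)),cv2.resize(s["im"][150:300,130:330],(400,300))]))
```

```text
[0.36695425 0.51579055 0.21650598]
green [ 0.5683 -0.0658  0.04  ] to jar 0.1207 -0.0032 len 0.119 w 0.043 deg 0.4
yellow [0.5546 0.2107 0.04  ] to jar 0.1204 -0.0027 len 0.114 w 0.041 deg 1.7
```

View pics/f.png

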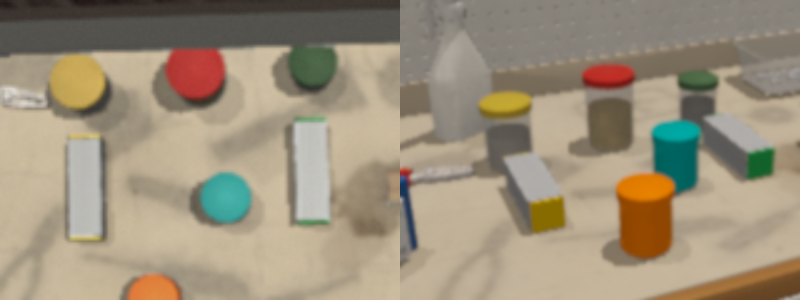

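Both tubes lie in front of their own jars: mid to jar is 0.1207 m for green and 0.1204 m for yellow, each within 3 mm of centre. All caps look flush and nothing else has moved.

```bash
python3 -c "
from workcell import bot
print(bot.hand_in())"
```

```text
the job is handed in; nothing more can be done
None
```

The job is handed in: both caps on the green and yellow tubes (no red tube was there) are pressed home, and each tube lies about 12 cm in front of its own jar and within 3 mm of centre, by the camera.

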